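# Hold a finger biscuit over the glazing dish with clip tongs

## Robot

A 6-joint arm with a two-finger parallel gripper is mounted at the origin on a cart in front of the work surface, level with it; the furniture and walls round the work are solid. World frame = base frame: x ahead of the robot, y to its left, z up, the work surface at z = 0. Lengths are in mm, angles in rad, forces in N, time in s.
With the tool pointing down it reaches from about 300 to 775 mm from the base axis. Payload 14.6 kg.
Tool frame: the origin (TCP) lies at the very end of the fingers, on their centre line; the grasp point (between the pads) lies 19 mm behind it; z points along the fingers, y is the line along which they close (so a half turn about z gives the same grasp; the last joint's range is limited). The gripper opens to 94 mm and grips with 3 to 60 N. Pads are 16 mm wide; open, the fingers measure 119 mm over their backs; the gripper's body (75 mm by 177 mm) begins 78 mm behind the grasp point.
Start: joints at [1.212, 0.3, 1.521, -0, 1.321, -0.067], TCP at [158.22, 526.741, 205.446] pointing down, gripper open.
Joint ranges: [-3.03, 3.03], [-0.79, 2.21], [0.23, 2.52], [-1.04, 4.18], [0, 3.07], [-2.55, 2.55]. Speed limits (rad/s): [2.22, 2.22, 2.57, 3.14, 3.14, 3.14].

## Interface

Orientations are given as [roll, pitch, yaw] about the fixed x, y, z axes, in that order (R = Rz(yaw) Ry(pitch) Rx(roll)).
In Python, from cell import manip, camera, get_calibration gives the robot as it stands. The module is installed in compiled form; this text tells all that it offers.
- The arm moves only by the tool jog_arm, never from a script. Its argument "plan" is one flat list of numbers, 6 for each row, row after row: the shift along the world's x, y, z in m, then the turn, a rotation vector about the world's x, y, z in degrees. A call has 1 to 20 rows; each row is the pose to reach, as a shift and turn from the pose commanded when the call began; what a row does not reach only later rows make up. A row lasts 1/10 s, in which the tool goes at most 50 mm and 8.59 degrees, less where a joint would pass 70% of its speed; a pose out of reach is approached as far as the arm can. A call with a gripper value outside its range is refused whole. "claw" is the finger opening in m, from 0 to 0.094, set as the call begins (left out, the last holds). The fingers move at their own pace and stop on an object; "force" is the grip in N (left out, the last holds). Time passes only in rows, so rows that repeat a pose let the fingers close. It gives the time, the measured TCP pose, the force, the opening and the grip force at its end, in the units of the state.
- manip.read_state(): the state, without advancing time (a new reading comes with each control period).
- camera(name): name is "side" or "top" or "wrist"; returns (picture, depth): 384x512x3 uint8, red, green, blue; 384x512 float32, mm along the optical axis (not along the pixel's ray), 0 where there is no reading.
- get_calibration(name): a dict with "fx", "fy", "cx", "cy" (pixels), "origin" and "attitude" of the camera in the world. Camera axes: x right, y down, z forward; pixel columns grow to the right and rows downward; lengths in mm; the calibration is good to about 2 mm. A picture is of the moment at which its call begins: read the wrist's pose just before it. get_calibration takes no time and is no camera call; for the wrist camera it gives the pose at the moment of the call.
- manip.sign_off(): hands the job in; it is judged then, once.
The state is a dict: "clock": time; "joints": joint angles; "qd": joint speeds; "effort": joint torques, N m; "eef_pos": TCP position; "eef_rot": TCP orientation; "wrist_force": force on the tool from outside, world axes, zero at the start; "moment": the same for the moment, N m; "finger_gap": finger opening in mm; "finger_force": force on a finger pad.
Only numpy, scipy, OpenCV 4.12 (cv2) and the standard library are available. Lean on these libraries where they do the work, as an engineer would, in place of code of your own. Each camera call takes 0.05 s, during which the arm holds its last target. There are 200 camera calls.

## Task

Pick up the finger biscuit from the cooling rack with the clip tongs - squeeze their handles to open the jaws over it and let the spring close them on its long sides - without touching the biscuit with your own fingers. Carry it over the jars to the oblong glazing dish and hold it there, level, centred and lined up along the dish, about 15 mm above the rim and touching nothing but the tongs, so that I can spoon glaze over it; finish while still holding it there, and leave the dish, the other biscuits and the jars undisturbed.

Things in the scene. Friction and masses are not known exactly. Their poses are not given: they have to be found in the camera images.
- clip: Self-closing clip tongs, steel with black plastic handle and jaw pads, like a big clothes peg, jaws down: 129 mm tall, 20 mm wide, 75 g; sprung pin 80 mm above the jaw tips. This body is arm A (jaw and handle on its -x side); arm B (+x) turns against it. Origin: level with the tips, midway between the jaws when 18 mm apart; z up, x the way the jaws open, y along the pin.
- clip_jaw (a joint): Opening, rad: 0 shut (jaws 8 mm apart), 0.03 on the caddy wall, 0.14 on the biscuit (18 mm, pads parallel), 0.42 fully open (38 mm). Over the handle pads: 46 mm shut, 41 on the biscuit, 31 fully open. Squeeze at the handles: about 8 N starts to open it, 17 N holds it fully open. A light grip of 3 to 5 N on the handles leaves the jaws shut on their load and is enough to carry the tongs.
- grip_a (a point): Middle of the outer face of arm A's handle pad (above the pin; pad 20 mm wide, 30 mm tall), 114 mm above the jaw tips, 15 mm below the tongs' upper end
- grip_b (a point): The same point of arm B's handle pad. Squeeze the handles together along the line grip_a to grip_b and the jaws open
- pad_a (a point): Middle of the inner face of arm A's jaw pad, 12 mm above the tip. Jaw pads are 18 mm wide (y) and 24 mm tall; each jaw is 9 mm thick with the steel behind its pad
- pad_b (a point): The same point of arm B's jaw pad. The unsqueezed spring bites the biscuit with about 5 N
- finger_biscuit: Finger biscuit, the only oblong one on the rack: 80 x 18 x 16 mm (x, y, z), 25 g, rigid. Origin: centre of its underside; x along its length, z up.
- round_biscuit_1: round biscuit, 42 mm across, 10 mm thick, on the rack at least 55 mm from the finger biscuit (centre to centre); leave alone. Origin: centre of the underside.
- round_biscuit_2: a second round biscuit like the first
- cooling_rack: Fixed steel wire cooling rack, 192 x 114 mm (x, y), top 20 mm above the worktop. Origin: centre, on the worktop. The three biscuits lie along its x axis, about 57 mm apart, in any order; the finger biscuit lies across, roughly along the rack's y. A wall cabinet hangs behind the work (front at x = 0.65 m, underside 0.45 m above the worktop, y above -0.07 m): keep the wrist clear.
- glaze_dish: Oblong white ceramic glazing dish, open on top, empty, loose, 0.4 kg: 124 x 62 x 42 mm (x, y, z) with a small lug at each end (144 mm over the lugs, lug tops 40 mm high), walls 6 mm, inside 112 x 50 mm. Origin: centre of its underside; x along its length; rim 42 mm above the origin.
- spice_caddy: Fixed wooden spice caddy, 86 x 166 mm (x, y), walls 60 mm high, two spice jars (tops 113 mm high) in its +y part, the 52 mm at its -y end empty. The tongs bite that -y end wall (10 mm thick, centre 75 mm from the origin) from above, tips 14 mm below its top, arm A outside the caddy. Origin: centre of the underside.
- spice_jar: spice jar with dark cap, 41 mm across, 105 mm high, standing between rack and dish; leave standing. Origin: centre of the underside.
- salt_shaker: salt shaker, 44 mm across, 90 mm high, between rack and dish; leave standing. Origin: centre of the underside.
- steel_canister: small steel canister with a wire bail, 60 mm across, 64 mm high, between rack and dish; leave standing. Origin: centre of the underside.

How it is judged (in metres and radians):
On the way, in this order (a step that is already met when the one before it is completed fails the run):
1. the opened tongs stand astride the finger biscuit (value of joint clip_jaw above 0.22 rad and z of pad_a in the frame of finger_biscuit below 0.022 m and horizontal distance between each of pad_a, pad_b and finger_biscuit below 0.035 m), for 0.1 s.
2. the spring has closed the jaws on its long sides and it is lifted at least 30 mm off the rack in the tongs (value of joint clip_jaw below 0.19 rad and contact force between clip and finger_biscuit above 1 N and angle between the y axis of clip and the x axis of finger_biscuit, either way round below 0.3 rad and height (world z) of finger_biscuit above 0.05 m), for 0.2 s.
At the end, for the whole second after the job is handed in: The gripper holds the tongs by the handles and the biscuit hangs still in them, underside 4-28 mm above the dish rim, centred within 14 mm along and 12 mm across, lined up and level within 9 degrees, touching neither dish nor gripper; dish, jars and round biscuits as they stood (x of finger_biscuit in the frame of glaze_dish between -0.014 and 0.014 m and y of finger_biscuit in the frame of glaze_dish between -0.012 and 0.012 m and z of finger_biscuit in the frame of glaze_dish between 0.046 and 0.07 m and angle between the x axis of finger_biscuit and the x axis of glaze_dish, either way round below 0.16 rad and angle between finger_biscuit's own z axis and vertical below 0.16 rad and contact force between clip and finger_biscuit above 1 N and contact force between the fingers and clip above 1 N and contact force between each of finger_biscuit, clip and glaze_dish below 0.05 N and contact force between each of the arm, the fingers and finger_biscuit below 0.05 N and linear speed of finger_biscuit below 0.02 m/s and distance of glaze_dish from where it was at the start of the episode below 0.02 m and angle between glaze_dish's own z axis and vertical below 0.1 rad and angle between each of spice_jar, salt_shaker, steel_canister's own z axis and vertical below 0.2 rad and distance of each of spice_jar, salt_shaker, steel_canister, round_biscuit_1, round_biscuit_2 from where it was at the start of the episode below 0.025 m); the arm keeps its last pose, push and grip.
It fails at once if the gripper touches the finger biscuit (contact force between any of the fingers, the arm and finger_biscuit above 0.3 N).
It fails at once if the dish is shifted or touched hard (distance of glaze_dish from where it was at the start of the episode above 0.02 m or contact force between any of finger_biscuit, clip and glaze_dish above 1 N).
It fails at once if a jar, the shaker, the canister or a round biscuit is knocked away (distance of any of spice_jar, salt_shaker, steel_canister, round_biscuit_1, round_biscuit_2 from where it was at the start of the episode above 0.025 m).
It fails at once if the finger biscuit is dropped on the worktop (height (world z) of finger_biscuit below 0.01 m).
It also fails if it takes over 51 s, if anything falls off the work surface, if the arm or the gripper's body presses on something with over 40 N, if the wrist force passes 120 N, or if a joint passes its speed limit or range.

## Working session

There is one attempt and no reset: what is moved stays moved. The work goes in short steps, Python scripts to look and compute and a tool call to move; the robot and the scene stay as the last step left them, time stands still between calls to the robot, and variables do not carry over. Pictures are saved under pics/ and viewed, at most 12 in all, crops included, and the job is handed in when it is done.

Besides the shell and the picture viewer there is one more tool, called after ">>>" by a JSON object that holds its "api" and its "payload", one argument or row to a line. jog_arm: Moves the arm, as the interface text tells. Its arguments: {"type":"object","properties":{"plan":{"type":"array"},"claw":{"type":"number"},"force":{"type":"number"}},"required":["plan"]}

```bash
mkdir -p pics
cat > h.py <<'E'
import numpy as np, cv2
from cell import manip, camera, get_calibration
from scipy.spatial.transform import Rotation as R
def shot(n,f):
    c=get_calibration(n); p,d=camera(n); cv2.imwrite('pics/'+f+'.png',p[:,:,::-1]); np.savez('pics/'+f,p=p,d=d,**{k:np.array(v) for k,v in c.items()}); return p,d,c
def Rm(c):
    a=np.array(c['attitude'],float)
    return a if a.shape==(3,3) else R.from_euler('xyz',a).as_matrix()
def cloud(d,c):
    v,u=np.mgrid[:d.shape[0],:d.shape[1]]
    P=np.stack([(u-c['cx'])/c['fx']*d,(v-c['cy'])/c['fy']*d,d],-1)
    return P@Rm(c).T+np.array(c['origin'])
E
python3 - <<'E'
from h import *
for n in['top','side']:
    p,d,c=shot(n,n+'0'); print(n,c)
print(manip.read_state())
E
```

```text
top {'fx': 434.600498022112, 'fy': 434.600498022112, 'cx': 255.07237012110767, 'cy': 194.23485568985333, 'origin': array([ 362.33063779,  148.95762331, 1202.17529271]), 'attitude': array([-3.02776847,  0.02522059, -1.56806829])}
side {'fx': 470.0334769372169, 'fy': 470.0334769372169, 'cx': 259.5736438178254, 'cy': 196.90396328068445, 'origin': array([  71.45147542, -511.11380526,  695.28901298]), 'attitude': array([-2.18401841, -0.00837248, -0.53499364])}
{'clock': 0.1, 'joints': array([ 1.21238218e+00,  3.00435774e-01,  1.52153136e+00, -3.19074430e-06,
        1.32071739e+00, -6.66044093e-02]), 'qd': array([ 0.00024855, -0.00186242, -0.00209037,  0.00063566, -0.00051095,
        0.00126942]), 'effort': array([ 3.28692076e-04, -5.32642436e+01, -3.53285801e+01,  7.08524091e-02,
        2.36697088e-02, -5.27292684e-05]), 'eef_pos': array([158.14655374, 526.51556999, 204.92674692]), 'eef_rot': array([-3.14050300e+00, -6.95858783e-05,  2.84978367e+00]), 'wrist_force': array([ 0.77056115,  0.22235059, -0.17540535]), 'moment': array([ 0.05739872, -0.01407768,  0.02951595]), 'finger_force': 0.0, 'finger_gap': 94.2825972430583}
```

View pics/top0.png

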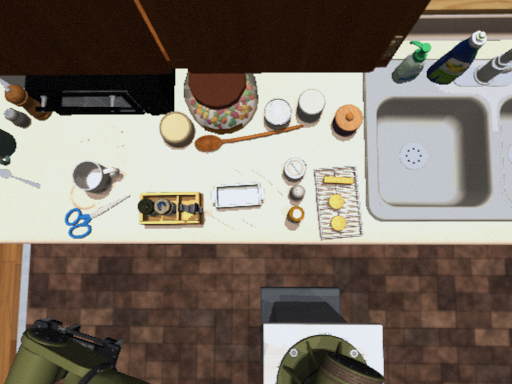

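View pics/side0.png

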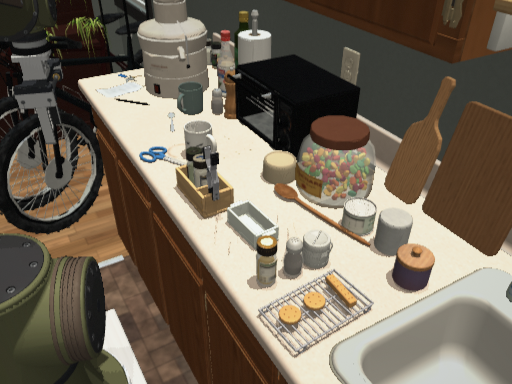

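The top view shows the caddy at about (170,208) with the tongs at its right end (~(196,209)), the dish at (238,196), and the rack at (338,203). The finger biscuit is at (338,180) and the round ones at (337,202) and (338,223). The jars stand at (294,170), (298,192) and (296,214).

Run:
```python
from h import *
from types import SimpleNamespace
D=np.load('pics/top0.npz'); c={k:D[k] for k in D.files}; p,d=D['p'],D['d']; P=cloud(d,c)
def rect(m,name,zmin=None):
    n,l,st,ce=cv2.connectedComponentsWithStats(m.astype(np.uint8))
    for i in range(1,n):
        if st[i,4]<25: continue
        q=P[l==i]; r=cv2.minAreaRect(q[:,:2].astype(np.float32)); print(name,st[i],np.round(q.mean(0),1),'rect',np.round(r[0],1),np.round(r[1],1),round(r[2],1),'z',np.round(np.percentile(q[:,2],[5,50,95]),1))
hsv=cv2.cvtColor(p,cv2.COLOR_RGB2HSV); H,S,V=[hsv[...,i].astype(int) for i in range(3)]
roi=np.zeros(H.shape,bool)
r=roi.copy(); r[165:240,316:362]=1; rect(r&(S>110)&(V>110),'bisc'); 
r=roi.copy(); r[155:225,280:310]=1; rect(r&(P[...,2]>40),'jar')
r=roi.copy(); r[175:215,205:272]=1; rect(r&(P[...,2]>25),'dish')
r=roi.copy(); r[180:232,130:210]=1; rect(r&(P[...,2]>40),'caddy'); rect(r&(P[...,2]>116),'clip')
cv2.imwrite('pics/a.png',cv2.resize(p[150:245,125:370,::-1],None,fx=3.2,fy=3.2,interpolation=cv2.INTER_CUBIC))
```

```text
bisc [323 176  31   8 197] [534.5 -44.6  40.5] rect [473.2  44.8] [ 60.6 298.1] 35.3 z [30.2 36.  40. ]
bisc [328 194  16  15 172] [477.4 -39.   28.5] rect [477.2 -39. ] [37.9 37.2] 45.9 z [24.1 29.  33.2]
bisc [330 216  16  15 173] [419.  -43.6  28.3] rect [418.8 -44.1] [37.8 37.6] 0.3 z [24.5 29.1 32.6]
jar [284 158  23  22 394] [561.7  72.5  60.5] rect [562.6  72.3] [56.7 58. ] 75.9 z [55.  60.9 65.1]
jar [290 185  15  16 186] [496.2  67.9  76.2] rect [497.9  66.2] [37.8 36.9] 88.7 z [43.7 83.6 89.8]
jar [288 206  17  17 227] [437.2  73.3 100.9] rect [438.3  72.7] [38.9 39.1] 89.9 z [ 66.5 104.8 107.8]
dish [211 182  54  26 439] [492.5 223.8  52.9] rect [443.1 224. ] [167.1 143.9] 2.2 z [29.  40.4 45.2]
caddy [ 138  192   66   33 1387] [455.  401.   90.5] rect [442.5 314.9] [352.5 107.8] 81.2 z [ 45.4  69.1 163.6]
clip [178 203  21  10 164] [448.6 337.  158.9] rect [417.7 251.4] [230.6  32.1] 69.6 z [127.6 154.5 175.7]
```

View pics/a.png

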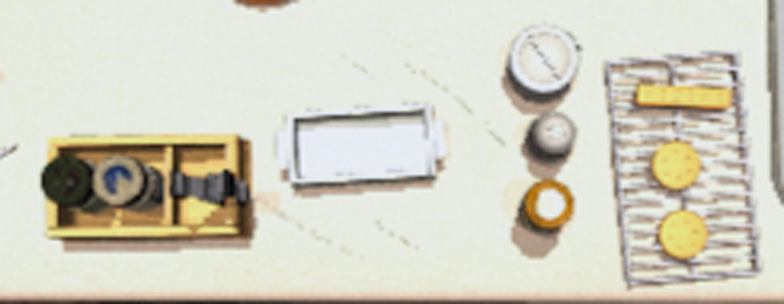

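The crop shows the tongs biting the caddy's right-hand wall at crop (185-250,185), with the biscuit almost along world y and rotated by a few degrees. I'll compute robust poses next.

```bash
cat >> h.py <<'E'
def rect(P,m,lo,hi,name=''):
    """min-area rectangle of masked points inside box lo..hi: centre, long side, short side, long-axis angle (deg, world)"""
    q=P[m&np.all((P>lo)&(P<hi),-1)]
    r=cv2.boxPoints(cv2.minAreaRect(q[:,:2].astype(np.float32))); e=[r[1]-r[0],r[2]-r[1]]; L=[np.linalg.norm(x) for x in e]; a=e[int(np.argmax(L))]
    print(name,len(q),'c',np.round(r.mean(0),1),'L',np.round(sorted(L),1),'ang',round(np.degrees(np.arctan2(a[1],a[0]))%180,1),'z',round(float(np.median(q[:,2])),1))
E
python3 - <<'E'
from h import *
D=np.load('pics/top0.npz'); c={k:D[k] for k in D.files}; p,d=D['p'],D['d']; P=cloud(d,c)
hsv=cv2.cvtColor(p,cv2.COLOR_RGB2HSV); S,V=hsv[...,1],hsv[...,2]; T=np.ones(S.shape,bool)
rect(P,(S>110)&(V>110),[500,-110,30],[570,20,42],'bisc')
rect(P,T,[430,140,36],[520,300,45],'dish')
rect(P,T,[380,290,55],[520,490,65],'caddy')
for z in(100,125,150,165): rect(P,T,[400,280,z],[500,348,z+15],'clip')
E
```

```text
bisc 186 c [535.2 -46.7] L [18.  78.5] ang 87.6 z 36.1
dish 281 c [491.5 225.9] L [ 59.4 143.9] ang 91.8 z 40.6
caddy 486 c [457.4 401.5] L [ 84.2 167.3] ang 91.1 z 59.2
clip 16 c [443.9 328.6] L [13.9 32.8] ang 119.3 z 106.7
clip 59 c [448.9 338.2] L [18.7 21.1] ang 13.4 z 130.6
clip 9 c [449.5 314.4] L [ 1.3 17.9] ang 179.5 z 155.1
clip 31 c [449.5 317.3] L [ 6.9 18.7] ang 179.2 z 174.4
```

>>> {"api": "jog_arm", "payload": {
  "plan": [0.045,-0.03,0.02,0,0,3,0.085,-0.057,0.04,0,0,6,0.125,-0.084,0.06,0,0,10,0.165,-0.111,0.075,0,0,14,0.205,-0.138,0.075,0,0,18,0.245,-0.165,0.075,0,0,18,0.27,-0.185,0.075,0,0,18,0.29,-0.2,0.075,0,0,18,0.29,-0.2,0.075,0,0,18,0.29,-0.2,0.075,0,0,18],
  "claw": 0.094
}}

```text
clock: 1.1
eef_pos: [448.1, 326.7, 280.1]
eef_rot: [-3.141, -0.001, -3.12]
wrist_force: [-1.1, 0.3, -0.9]
finger_gap: 93.9
finger_force: 0.0
```

Run:
```python
from h import *
s=manip.read_state(); print(s['clock'],s['eef_pos'],s['eef_rot'],s['joints'])
p,d,c=shot('wrist','w1'); P=cloud(d,c); print(c['origin'],c['attitude'])
T=np.ones(d.shape,bool)
for z in(95,120,145,165): rect(P,T,[400,270,z],[500,385,z+15],'clip')
rect(P,T,[400,270,50],[500,385,65],'wall')
p,d,c=shot('top','t1'); P=cloud(d,c)
```

```text
1.1 [448.06091312 326.69817163 280.06820397] [-3.14133024e+00 -7.75364924e-04 -3.12004576e+00] [ 5.63878011e-01  2.65497120e-01  1.39276305e+00  1.76091742e-04
  1.48413203e+00 -1.02848063e+00]
[380.87374214 325.90632557 460.23237999] [2.90570306e+00 5.58751301e-04 1.59199769e+00]
clip 42 c [446.1 336.5] L [ 7.8 36.9] ang 88.8 z 104.0
clip 275 c [450.  339.4] L [19.8 22. ] ang 15.9 z 131.8
clip 97 c [449.6 339. ] L [17.8 43. ] ang 91.0 z 152.6
clip 360 c [450.6 340.5] L [19.9 45.2] ang 90.4 z 174.5
wall 772 c [458.5 353.6] L [62.3 82.9] ang 180.0 z 60.6
```

View pics/w1.png

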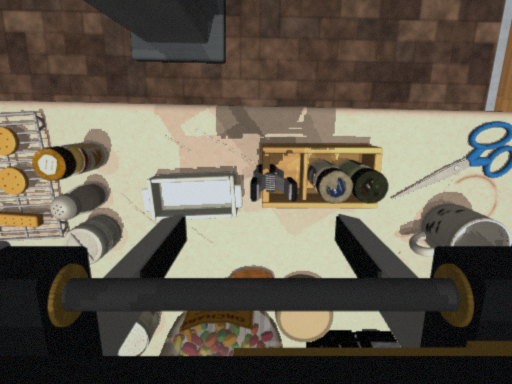

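The wrist view shows the tongs' handles at about (252-297,183), straddling the caddy's left wall (column ~265). The dish is at (193,195). The handle centre sits some 12 mm further in than the wall, so I'll check for lean.

Run:
```python
from h import *
D=np.load('pics/w1.npz'); c={k:D[k] for k in D.files}; p,d=D['p'],D['d']; P=cloud(d,c)
for n,lo,hi in(('A',300,332),('B',347,385)):
  for z in(60,90,130,140,150,160,168):
    q=P[np.all((P>[440,lo,z])&(P<[460,hi,z+10]),-1)]
    if len(q): print(n,z,len(q),np.round(np.percentile(q[:,1],[2,50,98]),1),np.round(np.percentile(q[:,2],[50,98]),1))
q=P[np.all((P>[400,300,54])&(P<[435,350,64]),-1)]; print('wall',np.round(np.percentile(q[:,1],[2,50,98]),1))
q=P[np.all((P>[470,300,54])&(P<[495,350,64]),-1)]; print('wall',np.round(np.percentile(q[:,1],[2,50,98]),1))
cv2.imwrite('pics/b.png',cv2.resize(p[135:215,230:330,::-1],None,fx=6,fy=6,interpolation=cv2.INTER_CUBIC))
```

```text
A 60 26 [321.9 330.6 332. ] [61.4 68.1]
A 90 8 [318.1 318.7 321.7] [97.3 99.8]
A 130 41 [328.6 330.1 331.4] [136.1 139.6]
A 140 36 [321.8 326.9 329.1] [143.7 149.6]
A 150 15 [317.6 321.6 325.7] [154.8 159.6]
A 160 16 [317.9 322.2 325.7] [164.7 168.7]
A 168 166 [318.  321.9 326. ] [175.4 177. ]
B 60 1 [347.5 347.5 347.5] [69.4 69.4]
B 90 7 [351.3 352.6 354.8] [96.4 99.6]
B 130 31 [347.6 348.5 349.7] [138.1 140. ]
B 140 66 [349.4 351.5 357.7] [144.  149.7]
B 150 42 [352.8 353.5 359.9] [154.8 160. ]
B 160 44 [353.5 354.5 360.9] [165.4 169.8]
B 168 169 [354.5 358.5 362.7] [173.8 175.5]
wall [330.  336.8 349.9]
wall [330.1 335.6 348.5]
```

View pics/b.png

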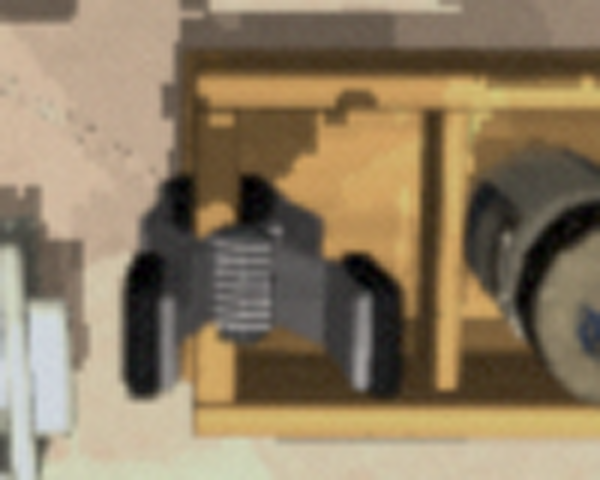

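The enlarged crop shows the wall at columns 195-235 (y≈330-340), the A handle at column 145 and the B handle at 375. The handles are centred at about (450.5, 340) and upright, so I'll descend.

>>> {"api": "jog_arm", "payload": {
  "plan": [0.0025,0.013,-0.04,0,0,0,0.0025,0.013,-0.08,0,0,0,0.0025,0.013,-0.115,0,0,0,0.0025,0.013,-0.139,0,0,0,0.0025,0.013,-0.139,0,0,0,0.0025,0.013,-0.139,0,0,0]
}}

```text
clock: 1.8
eef_pos: [450.5, 340.5, 142.5]
eef_rot: [3.141, 0.001, -3.118]
wrist_force: [0.1, 0.8, 0.4]
finger_gap: 93.8
finger_force: 0.0
```

>>> {"api": "jog_arm", "payload": {
  "plan": [0,0,0,0,0,0,0,0,0,0,0,0,0,0,0,0,0,0,0,0,0,0,0,0,0,0,0,0,0,0,0,0,0,0,0,0,0,0,0,0,0,0,0,0,0,0,0,0,0,0,0,0,0,0,0,0,0,0,0,0],
  "claw": 0.035,
  "force": 4
}}

```text
clock: 2.8
eef_pos: [450.7, 339.7, 141.4]
eef_rot: [-3.142, -0.0, -3.119]
wrist_force: [0.9, -0.0, 0.5]
finger_gap: 45.5
finger_force: 4.0
```

>>> {"api": "jog_arm", "payload": {
  "plan": [0,0,0,0,0,0,0,0,0,0,0,0,0,0,0,0,0,0,0,0,0,0,0,0,0,0,0,0,0,0,0,0,0,0,0,0,0,0,0,0,0,0],
  "claw": 0.032,
  "force": 20
}}

```text
clock: 3.5
eef_pos: [450.7, 339.8, 141.5]
eef_rot: [3.142, -0.0, -3.119]
wrist_force: [-0.8, -0.5, -1.2]
finger_gap: 37.8
finger_force: 20.0
```

>>> {"api": "jog_arm", "payload": {
  "plan": [0,0,0.01,0,0,0,0,0,0.025,0,0,0,0,0,0.045,0,0,0,0,0,0.075,0,0,0,0,0,0.1,0,0,0,0,0,0.1,0,0,0]
}}

```text
clock: 4.1
eef_pos: [451.6, 340.4, 245.7]
eef_rot: [3.138, 0.005, -3.119]
wrist_force: [-0.3, 0.6, 0.2]
finger_gap: 37.8
finger_force: 20.0
```

>>> {"api": "jog_arm", "payload": {
  "plan": [0,0,0.01,0,0,0,0,0,0.02,0,0,0,0,0,0.03,0,0,0,0,0,0.03,0,0,0,0,0,0.03,0,0,0],
  "force": 28
}}

```text
clock: 4.6
eef_pos: [450.7, 339.7, 271.3]
eef_rot: [-3.142, -0.0, -3.119]
wrist_force: [0.4, -0.0, -1.3]
finger_gap: 33.9
finger_force: 28.0
```

Run:
```python
from h import *
s=manip.read_state(); print(s['clock'],s['eef_pos'],s['eef_rot'],s['finger_gap'],s['finger_force'])
p,d,c=shot('wrist','w2'); shot('side','s2')
cv2.imwrite('pics/c.png',np.hstack([p[100:384,100:400,::-1],cv2.imread('pics/s2.png')[60:344,80:400]]))
```

```text
4.6 [450.70988261 339.74218263 271.25142013] [-3.14151828e+00 -1.53418989e-04 -3.11922759e+00] 33.874282799332306 27.99586846260354
```

View pics/c.png

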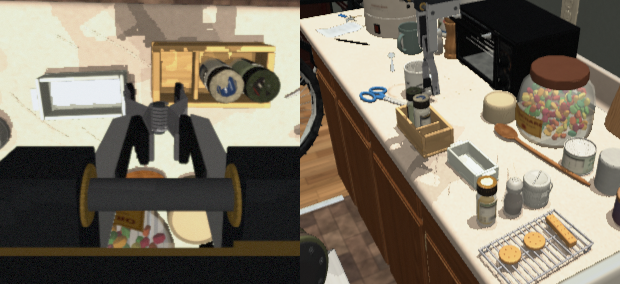

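The picture shows the tongs in the gripper with the jaws open at (155-185,90) in the left half, clear of the caddy. Next I'll go above the biscuit with the quarter turn.

>>> {"api": "jog_arm", "payload": {
  "plan": [0.0,-0.02,0,0,0,-7,0.005,-0.05,0,0,0,-14,0.01,-0.085,0,0,0,-21,0.015,-0.12,0,0,0,-28,0.02,-0.155,0,0,0,-35,0.03,-0.19,0,0,0,-42,0.04,-0.225,0,0,0,-49,0.05,-0.26,0,0,0,-56,0.06,-0.295,0,0,0,-63,0.068,-0.325,0,0,0,-70,0.075,-0.35,0,0,0,-77,0.08,-0.37,0,0,0,-84,0.084,-0.386,0,0,0,-90,0.084,-0.386,0,0,0,-93.6,0.084,-0.386,0,0,0,-93.6,0.084,-0.386,0,0,0,-93.6,0.084,-0.386,0,0,0,-93.6]
}}

```text
clock: 6.4
eef_pos: [534.7, -45.9, 271.4]
eef_rot: [-3.141, -0.0, 1.532]
wrist_force: [0.9, -0.0, -0.3]
finger_gap: 33.8
finger_force: 28.0
```

Run:
```python
from h import *
s=manip.read_state(); print(s['clock'],s['eef_pos'],s['eef_rot'],s['finger_gap'],s['finger_force'],s['joints'])
p,d,c=shot('wrist','w3'); P=cloud(d,c); print(c['origin'],c['attitude'])
hsv=cv2.cvtColor(p,cv2.COLOR_RGB2HSV); S,V=hsv[...,1],hsv[...,2]
rect(P,(S>110)&(V>80),[505,-110,30],[570,20,42],'bisc')
# tongs
for z in(175,185,200): 
  q=P[np.all((P>[480,-90,z])&(P<[590,0,z+12]),-1)]
  if len(q): print(z,len(q),np.round(q.min(0),1),np.round(q.max(0),1))
```

```text
6.4 [534.65598154 -45.93654008 271.35930951] [-3.14142772e+00 -3.76025128e-05  1.53236541e+00] 33.83093350164114 27.995954083744437 [-1.53973676e-01  2.27498196e-01  1.45942738e+00  1.84615079e-05
  1.45483525e+00 -1.15544905e-01]
[537.53934851  22.26045258 451.47177698] [ 2.90472522e+00  1.01333132e-04 -3.87148345e-02]
bisc 680 c [535.7 -43.5] L [17.1 77.7] ang 88.0 z 36.8
175 61 [500.4 -49.8 175.2] [556.9 -34.8 187. ]
185 72 [501.  -50.4 185.1] [555.6 -34.8 197. ]
200 92 [505.7 -45.9 200. ] [554.6 -35.1 211.9]
```

View pics/w3.png

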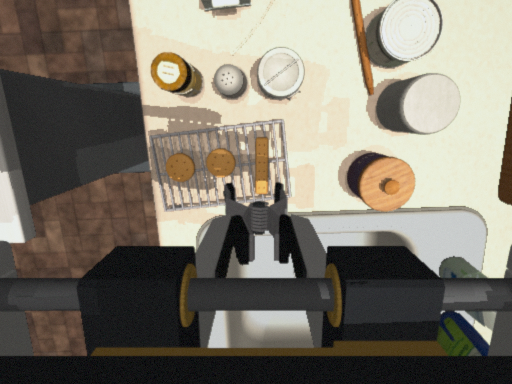

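The wrist view shows the jaws open at columns 229-281, just short of the biscuit at (262,165), and the round biscuits at (221,162) and (180,167). I'll check the tongs' lean.

Run:
```python
from h import *
D=np.load('pics/w3.npz'); c={k:D[k] for k in D.files}; p,d=D['p'],D['d']; P=cloud(d,c)
for z in range(165,320,8):
  q=P[np.all((P>[480,-65,z])&(P<[590,-15,z+8]),-1)]
  if len(q)>8:
    x=np.sort(q[:,0]); g=np.argmax(np.diff(x)); print(z,len(q),'x',np.round([x[0],x[1],x[g],x[g+1],x[-2],x[-1]],1),'y',np.round([q[:,1].min(),q[:,1].max()],1))
print(P[190:240:4,225:235:3].round(0)[...,0::2].tolist())
for n,a,b in(('A',222,245),('B',270,292)):
  q=P[175:260,a:b].reshape(-1,3); q=q[(q[:,2]>160)]; i=np.argsort(q[:,2])[:12]; print(n,np.round(q[i].mean(0),1),np.round(q[i[0]],1))
```

```text
173 21 x [504.5 505.4 508.2 548.8 556.4 556.9] y [-43.9 -35. ]
181 47 x [500.4 500.5 509.6 548.4 556.6 556.8] y [-49.8 -34.8]
189 54 x [502.7 502.8 512.3 546.7 555.1 555.4] y [-50.4 -34.8]
197 173 x [504.1 504.2 513.4 546.7 554.3 554.6] y [-51.  -34.8]
205 32 x [507.3 507.8 510.  551.4 553.3 553.9] y [-45.  -36.1]
213 24 x [507.8 508.  510.2 551.9 554.4 554.8] y [-43.  -36.2]
221 39 x [507.6 507.7 510.8 552.9 555.6 555.7] y [-51.4 -35.8]
229 171 x [507.8 507.8 514.1 549.8 554.8 555.5] y [-51.  -35.9]
237 180 x [512.5 512.7 520.  545.7 551.1 551.2] y [-48.7 -36.1]
245 165 x [518.3 519.  526.  528.1 546.3 546.3] y [-50.4 -33.8]
253 585 x [523.2 524.6 523.2 524.6 542.3 542.9] y [-56.6 -33.6]
261 141 x [524.8 525.2 535.3 540.4 544.6 545.2] y [-52.7 -36.2]
269 135 x [511.3 511.9 526.8 542.8 558.8 558.8] y [-52.6 -34.7]
277 320 x [507.2 507.7 527.4 543.8 563.7 563.8] y [-52.  -34.2]
285 443 x [506.4 506.8 528.9 543.4 563.8 564.4] y [-53.9 -34.2]
293 550 x [506.  506.3 530.7 542.5 564.2 564.5] y [-54.2 -34.3]
301 1423 x [506.4 506.6 531.8 542.  564.2 564.2] y [-54.9 -34.1]
309 437 x [506.3 
[... 349 characters left out ...]
, 238.0], [516.0, 241.0]], [[508.0, 229.0], [511.0, 233.0], [513.0, 239.0], [516.0, 240.0]], [[477.0, 1.0], [510.0, 234.0], [513.0, 238.0], [516.0, 241.0]], [[476.0, 1.0], [515.0, 273.0], [517.0, 273.0], [515.0, 240.0]], [[514.0, 280.0], [516.0, 281.0], [517.0, 276.0], [520.0, 283.0]], [[515.0, 288.0], [517.0, 288.0], [518.0, 285.0], [520.0, 285.0]], [[516.0, 295.0], [517.0, 290.0], [518.0, 288.0], [520.0, 291.0]], [[516.0, 300.0], [517.0, 296.0], [518.0, 290.0], [520.0, 291.0]], [[517.0, 304.0], [518.0, 303.0], [518.0, 290.0], [520.0, 291.0]], [[517.0, 308.0], [518.0, 305.0], [518.0, 289.0], [520.0, 291.0]]]
A [503.7 -39.2 181.3] [505.4 -35.2 179.8]
B [552.7 -37.9 177.4] [549.9 -37.  174.8]
```

The tongs lean about 4° with the jaws towards -x. I'll correct that with a -4° turn about y and come down to about 25 mm above the biscuit for one check.

>>> {"api": "jog_arm", "payload": {
  "plan": [0.0015,0.0005,-0.02,0,-2,0,0.0015,0.0005,-0.05,0,-4,0,0.0015,0.0005,-0.08,0,-4,0,0.0015,0.0005,-0.1,0,-4,0,0.0015,0.0005,-0.11,0,-4,0,0.0015,0.0005,-0.11,0,-4,0,0.0015,0.0005,-0.11,0,-4,0]
}}

```text
clock: 7.15
eef_pos: [536.7, -45.7, 162.4]
eef_rot: [3.071, -0.003, 1.531]
wrist_force: [-0.3, -0.2, 0.0]
finger_gap: 33.9
finger_force: 28.0
```

```bash
cat > look.py <<'E'
from h import *
import sys
s=manip.read_state(); t=s['eef_pos']; print(s['clock'],t,s['eef_rot'],s['finger_gap'],s['finger_force'])
p,d,c=shot('wrist',sys.argv[1]); P=cloud(d,c)
hsv=cv2.cvtColor(p,cv2.COLOR_RGB2HSV); S,V=hsv[...,1],hsv[...,2]
rect(P,(S>110)&(V>80),[510,-110,30],[560,20,42],'bisc')
for dz in range(-104,60,12):
  q=P[np.all((P>[t[0]-45,t[1]-15,t[2]+dz])&(P<[t[0]+45,t[1]+30,t[2]+dz+12]),-1)&(S<90)]
  if len(q)>8: x=np.sort(q[:,0]); print(dz,len(q),'x',np.round([x[1],x[-2],(x[1]+x[-2])/2],1),'y',np.round([q[:,1].min(),q[:,1].max()],1))
E
python3 look.py w4
```

```text
7.15 [536.67932686 -45.72638859 162.43652184] [ 3.07067207e+00 -2.64809410e-03  1.53092447e+00] 33.872549539854525 27.995944486465305
bisc 985 c [536.9 -35.4] L [16.9 62.9] ang 86.9 z 36.8
-104 11 x [509.5 561.6 535.6] y [-49.7 -34.8]
-92 68 x [509.  565.2 537.1] y [-47.4 -34.3]
-80 167 x [510.6 562.5 536.5] y [-50.7 -34.7]
-68 42 x [514.2 560.4 537.3] y [-44.6 -35.7]
-56 37 x [512.9 560.5 536.7] y [-44.3 -35.7]
-44 244 x [513.  560.8 536.9] y [-51.2 -35.8]
-32 246 x [519.5 554.7 537.1] y [-48.7 -34.1]
-20 660 x [527.3 546.8 537.1] y [-55.9 -33.6]
-8 202 x [514.3 555.8 535. ] y [-52.2 -34.4]
4 391 x [508.1 564.4 536.3] y [-52.7 -33.7]
16 612 x [506.6 564.6 535.6] y [-54. -34.]
28 1352 x [505.8 564.1 534.9] y [-54.3 -34.1]
40 641 x [504.9 563.5 534.2] y [-53.9 -34.1]
52 709 x [504.6 562.6 533.6] y [-50. -34.]
```

View pics/w4.png

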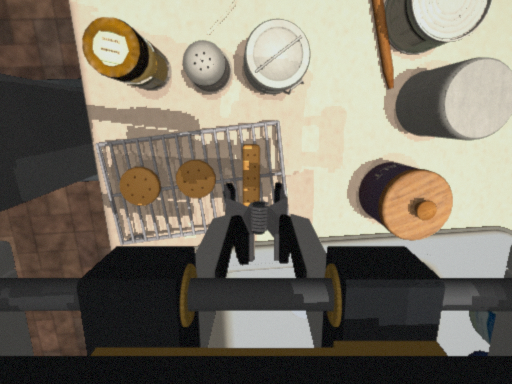

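The jaws at columns 229 and 281 are centred on the biscuit (column ~252 at rack depth) and now upright, so I'll lower the tongs.

>>> {"api": "jog_arm", "payload": {
  "plan": [-0.0005,0,-0.015,0,0,0,-0.0005,0,-0.028,0,0,0,-0.0005,0,-0.038,0,0,0,-0.0005,0,-0.042,0,0,0,-0.0005,0,-0.042,0,0,0,-0.0005,0,-0.042,0,0,0,-0.0005,0,-0.042,0,0,0]
}}

```text
clock: 7.9
eef_pos: [536.0, -45.8, 120.0]
eef_rot: [3.071, -0.003, 1.53]
wrist_force: [-0.4, 0.0, 0.1]
finger_gap: 33.8
finger_force: 28.0
```

```bash
python3 look.py w5|head -5
python3 - <<'E'
from h import *
p,d,c=shot('side','s5'); w=cv2.imread('pics/w5.png')
cv2.imwrite('pics/e.png',np.hstack([cv2.resize(w[120:270,170:340],(400,353)),cv2.resize(p[240:350,255:380,::-1],(400,353))]))
E
```

```text
7.9 [536.00072537 -45.78245051 119.97668448] [ 3.07100991e+00 -2.73734401e-03  1.53046758e+00] 33.78381233902304 27.99591519171372
bisc 1069 c [537.  -29.5] L [17.3 51.9] ang 87.0 z 36.8
-104 722 x [491.1 575.5 533.3] y [-60.7 -15.8]
-92 59 x [508.3 564.5 536.4] y [-53.1 -34.5]
-80 172 x [509.9 562.3 536.1] y [-50.4 -34.7]
```

View pics/e.png

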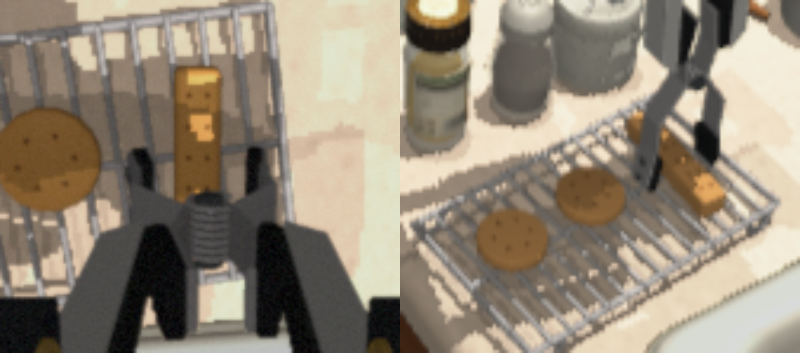

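The tongs stand astride the biscuit, clear of the round biscuit: left crop shows jaws at (140,165) and (255,165), biscuit at (197,130). I'll let the spring close the jaws by dropping to a light grip.

>>> {"api": "jog_arm", "payload": {
  "plan": [0,0,0,0,0,0,0,0,0,0,0,0,0,0,0,0,0,0,0,0,0,0,0,0,0,0,0,0,0,0,0,0,0,0,0,0,0,0,0,0,0,0,0,0,0,0,0,0],
  "force": 4.5
}}

```text
clock: 8.8
eef_pos: [535.8, -45.8, 119.5]
eef_rot: [3.072, -0.003, 1.53]
wrist_force: [-0.1, 0.4, 2.9]
finger_gap: 42.1
finger_force: 4.5
```

>>> {"api": "jog_arm", "payload": {
  "plan": [0,0,0,0,0,0,0,0,0.005,0,0,0,0,0,0.012,0,0,0,0,0,0.02,0,0,0,0,0,0.03,0,0,0,0,0,0.04,0,0,0,0,0,0.05,0,0,0,0,0,0.05,0,0,0,0,0,0.05,0,0,0],
  "force": 4
}}

```text
clock: 9.7
eef_pos: [535.7, -45.8, 169.5]
eef_rot: [3.072, -0.003, 1.53]
wrist_force: [0.5, 0.7, -1.6]
finger_gap: 40.6
finger_force: 4.0
```

```bash
cat > bl.py <<'E'
from h import *
import sys
s=manip.read_state(); t=s['eef_pos']; print(s['clock'],t,s['eef_rot'],s['finger_gap'],s['finger_force'],s['wrist_force'])
p,d,c=shot('wrist',sys.argv[1]); P=cloud(d,c)
hsv=cv2.cvtColor(p,cv2.COLOR_RGB2HSV); S,V=hsv[...,1].astype(int),hsv[...,2]
m=(S>110)&(V>60)&(np.abs(P[...,0]-t[0])<25)&(np.abs(P[...,1]-t[1])<60)&(np.abs(P[...,2]-t[2]+84)<25)
q=P[m]; print(len(q),'min',q.min(0).round(1),'max',q.max(0).round(1),'med',np.median(q,0).round(1))
f=q[q[:,2]>np.percentile(q[:,2],30)]; A=np.c_[f[:,0]-t[0],f[:,1]-t[1],np.ones(len(f))]
k=np.linalg.lstsq(A,f[:,2],rcond=None)[0]; r=np.abs(A@k-f[:,2])<1.5; k=np.linalg.lstsq(A[r],f[r,2],rcond=None)[0]; print('top plane slope deg x,y',np.degrees(k[:2]).round(1),'z at tcp',k[2].round(1))
rect(P,m,t-[25,60,115],t+[25,60,-60],'b')
E
python3 bl.py w6
```

```text
9.7 [535.70950937 -45.76125241 169.54495328] [ 3.07155907e+00 -2.79476799e-03  1.53042901e+00] 40.61692685090471 3.9999765157699585 [ 0.48200138  0.74379456 -1.63275099]
1052 min [532.7 -81.1  74. ] max [551.6  -3.9  89.1] med [542.4 -27.3  86.1]
top plane slope deg x,y [ 1.6 -0. ] z at tcp 86.3
b 1052 c [542.2 -42.7] L [17.5 77.4] ang 87.9 z 86.1
```

View pics/w6.png

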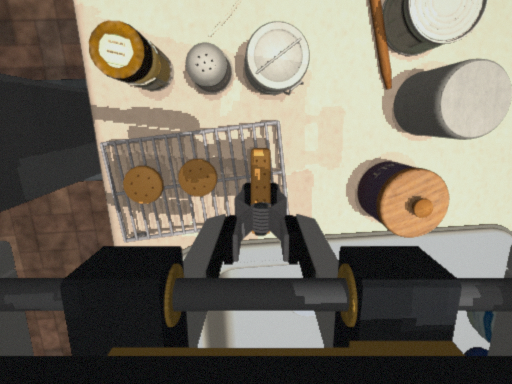

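The biscuit is lifted and level in the jaws (column 261, rows 150-205); the round biscuits are unmoved. Now I'll work out the dish pose from the earlier wrist picture.

Run:
```python
from h import *
for f in('w1','top0'):
  D=np.load(f'pics/{f}.npz'); c={k:D[k] for k in D.files}; P=cloud(D['d'],c); T=np.ones(D['d'].shape,bool)
  rect(P,T,[440,140,36],[540,305,46],f+' dish all'); rect(P,T,[440,140,40.6],[540,305,46],f+' rim')
  q=P[np.all((P>[440,140,34])&(P<[540,305,46]),-1)]; print(np.percentile(q[:,2],[5,25,50,75,95,99]).round(1))
```

```text
w1 dish all 1326 c [495.2 229.3] L [ 62.  143.5] ang 93.7 z 41.9
w1 rim 1014 c [495.2 229. ] L [ 61.9 141.6] ang 93.7 z 42.3
[36.  40.4 41.8 42.7 43.8 44.3]
top0 dish all 365 c [493.9 225.5] L [ 62.5 144. ] ang 93.9 z 40.8
top0 rim 193 c [493.8 224.4] L [ 62.1 141.5] ang 93.3 z 42.2
[36.2 39.  40.6 42.2 44.7 45.3]
```

>>> {"api": "jog_arm", "payload": {
  "plan": [0,0,0.01,0,0,0,0,0,0.025,0,0,0,0,0,0.045,0,0,0,0,0,0.06,0,0,0,0,0,0.07,0,0,0,0,0,0.075,0,0,0,0,0,0.075,0,0,0]
}}

```text
clock: 10.45
eef_pos: [535.8, -45.8, 244.7]
eef_rot: [3.071, -0.003, 1.53]
wrist_force: [0.2, -0.6, -0.3]
finger_gap: 40.9
finger_force: 4.0
```

>>> {"api": "jog_arm", "payload": {
  "plan": [-0.001,0.005,0,0,0,0,-0.003,0.015,0,0,0,0.3,-0.006,0.03,0,0,0,0.6,-0.009,0.048,0,0,0,1,-0.012,0.068,0,0,0,1.4,-0.015,0.089,0,0,0,1.8,-0.019,0.11,0,0,0,2.2,-0.023,0.131,0,0,0,2.6,-0.027,0.152,0,0,0,3,-0.031,0.173,0,0,0,3.5,-0.034,0.194,0,0,0,4,-0.037,0.214,0,0,0,4.5,-0.04,0.232,0,0,0,5,-0.043,0.247,0,0,0,5.4,-0.045,0.259,0,0,0,5.7,-0.046,0.267,0,0,0,5.7,-0.047,0.271,0,0,0,5.7,-0.047,0.271,0,0,0,5.7,-0.047,0.271,0,0,0,5.7]
}}

```text
clock: 12.35
eef_pos: [488.8, 224.9, 244.4]
eef_rot: [3.072, -0.003, 1.629]
wrist_force: [0.1, -0.1, -1.0]
finger_gap: 40.9
finger_force: 4.0
```

```bash
python3 bl.py w7
python3 - <<'E'
from h import *
D=np.load('pics/w7.npz'); c={k:D[k] for k in D.files}; P=cloud(D['d'],c); T=np.ones(D['d'].shape,bool)
rect(P,T,[440,140,36],[550,312,46],'dish all'); rect(P,T,[440,240,36],[550,312,46],'far part')
E
```

```text
12.35 [488.81330127 224.8891723  244.41587142] [ 3.07188027e+00 -2.71055541e-03  1.62948882e+00] 40.86563095917006 3.9998888969421387 [ 0.09635977 -0.07276489 -1.02336837]
1046 min [484.6 189.1 152.3] max [504.5 267.3 163.3] med [493.8 243.6 161.1]
top plane slope deg x,y [1.8 0.1] z at tcp 161.2
b 1046 c [495.1 228.2] L [17.6 78. ] ang 93.8 z 161.1
dish all 1137 c [495.  234.9] L [ 61.8 129.7] ang 93.9 z 42.2
far part 813 c [492.6 269. ] L [61.1 61.8] ang 3.4 z 42.0
```

View pics/w7.png

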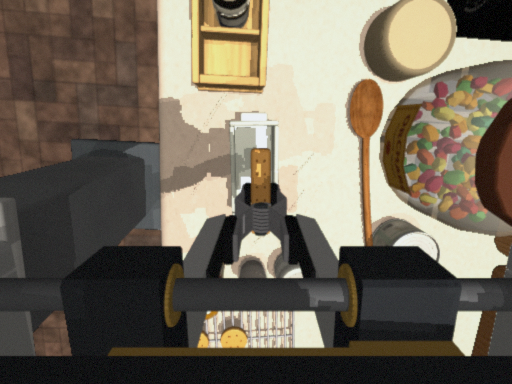

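The biscuit (261,175) hangs over the dish (253,160), aligned and centred within about 1 mm; I'll descend 88 mm.

>>> {"api": "jog_arm", "payload": {
  "plan": [0,0,-0.005,0,0,0,0,0,-0.015,0,0,0,0,0,-0.028,0,0,0,0,0,-0.042,0,0,0,0,0,-0.055,0,0,0,0,0,-0.067,0,0,0,0,0,-0.077,0,0,0,0,0,-0.084,0,0,0,0,0,-0.088,0,0,0,0,0,-0.088,0,0,0,0,0,-0.088,0,0,0,0,0,-0.088,0,0,0,0,0,-0.088,0,0,0]
}}

```text
clock: 13.7
eef_pos: [488.9, 225.3, 156.8]
eef_rot: [3.071, -0.003, 1.63]
wrist_force: [-0.2, 0.9, -1.3]
finger_gap: 41.2
finger_force: 4.0
```

```bash
python3 bl.py w8
python3 - <<'E'
from h import *
D=np.load('pics/w8.npz'); c={k:D[k] for k in D.files}; P=cloud(D['d'],c); T=np.ones(D['d'].shape,bool)
rect(P,T,[440,140,36],[550,312,46],'dish')
p,d,c=shot('side','s8'); w=cv2.imread('pics/w8.png')
cv2.imwrite('pics/g.png',np.hstack([cv2.resize(w[60:270,150:370],(400,382)),cv2.resize(p[150:300,200:357,::-1],(400,382))]))
E
```

```text
13.7 [488.86552939 225.30967676 156.82091101] [ 3.07122198e+00 -3.03256347e-03  1.62991381e+00] 41.21541839575087 3.9999032020568848 [-0.20305725  0.88470747 -1.25849057]
1047 min [484.7 188.7  63.1] max [505.2 267.7  76. ] med [493.8 243.7  73.5]
top plane slope deg x,y [1.3 0.1] z at tcp 73.7
b 1047 c [495.2 228.4] L [17.4 78.5] ang 93.5 z 73.5
dish 2252 c [495.4 229. ] L [ 62.  143.3] ang 93.8 z 41.9
```

View pics/g.png

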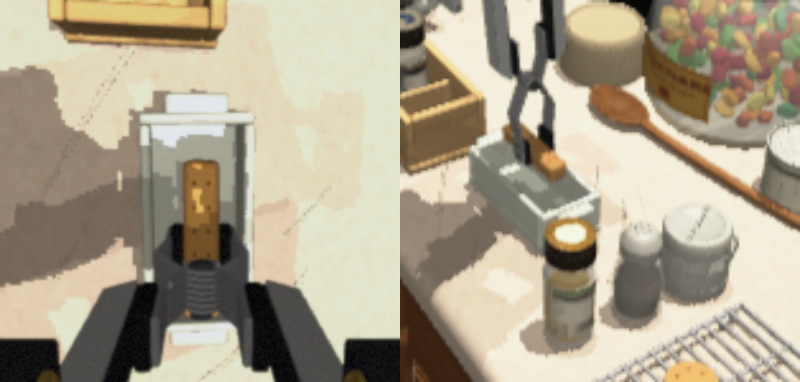

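The biscuit hangs centred, level and aligned over the dish, with its underside about 15.5 mm above the rim. The dish and jars are undisturbed. I'm handing in now.

```bash
python3 -c "
from cell import manip
print(manip.sign_off())"
```

```text
the job is handed in; nothing more can be done
None
```

I handed the job in with the tongs holding the biscuit over the dish, level and lined up, centred to within about 1 mm and about 15 mm above the rim; the last pictures show the dish and jars undisturbed, but the hand-in gave no verdict.

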